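Close up the small-parts chest

TASK

Close up the grey metal parts chest, the one with two drawers side by side and a raised lid: with your fingertips push both drawers fully home first, then push the lid all the way down onto the chest. Only push: do not pull the drawers out further, raise the lid or slam anything. Leave the small single-drawer unit nearby open just as it is, and leave the loose things around where they are.

Things in the scene. Friction and masses are not known exactly. Their poses are not given: they have to be found in the camera images.
- chest: Grey sheet-metal chest, fixed to the bench: 160 mm deep (its x), 240 mm wide (its y), 115 mm high without lid. Origin: centre of its underside, on the bench; x points from its drawer front to its back (the drawers open to -x, towards the robot), y to its left as the robot sees it, z up. Two steel-fronted drawers side by side below (drawer boxes 108 mm wide, fronts 66 mm high), a shallow open tray above them, and a lid hinged along the top back edge.
- drawer_l (a joint): Left (chest's +y) drawer, centred 57.5 mm to the +y side of the chest's middle. Slides in and out of the chest along the chest's x axis. 0 = fully home (front flush with the chest's front), value in m = how far it stands out; starts 0.03 to 0.06, and a hard stop is at 0. Stays where it is left; moving it takes about 1.5 N plus a little drag (6 N per m/s).
- drawer_r (a joint): Right (chest's -y) drawer, centred 57.5 mm to the -y side of the chest's middle. Slides in and out of the chest along the chest's x axis. 0 = fully home (front flush with the chest's front), value in m = how far it stands out; starts 0.03 to 0.06, and a hard stop is at 0. Stays where it is left; moving it takes about 1.5 N plus a little drag (6 N per m/s).
- drawer_l_pull (a point): Centre of the front face of the left drawer's steel pull: a solid ledge 70 mm wide (along the chest's y), 20 mm high, that stands 20 mm out from the drawer front (24 mm out from the chest's front plane when shut), 60 mm above the bench. Moves with the drawer.
- drawer_r_pull (a point): Centre of the front face of the right drawer's steel pull: a solid ledge 70 mm wide (along the chest's y), 20 mm high, that stands 20 mm out from the drawer front (24 mm out from the chest's front plane when shut), 60 mm above the bench. Moves with the drawer.
- lid (a joint): Angle of the lid in rad: 0 = shut, lying on the chest's rim; grows as it rises; pi/2 = upright. Starts 1.1 to 1.4 (still leaning towards the robot), hard stop at 0. The lid is a 160 x 240 mm panel, 10 mm thick; its hinge is stiff (0.6 N m of friction, the lid weighs 0.3 to 0.55 kg), so it stays at any angle and must be pushed all the way: up to about 7 N near its free edge.
- lid_edge (a point): Middle of the lid's free edge on its outer (upper when shut) face, 160 mm from the hinge line and 12 mm off the plane through hinge and rim. Moves with the lid.
- lid_hinge (a point): Middle of the lid's hinge line, at the top back edge of the chest (80 mm behind the chest's middle, 115 mm above the bench). The line runs along the chest's y.
- unit: Small grey plastic single-drawer unit, fixed to the bench: 150 mm deep, 120 mm wide, 90 mm high; origin at the centre of its underside, axes as the chest's. Leave its drawer as it is.
- unit_drawer_pull (a point): Centre of the front face of the pull on the unit's white-fronted drawer (pull 40 mm wide), 52 mm above the bench. The drawer stands open 30 to 50 mm and must be left so.
- coupling: Brass pipe coupling, 28 mm across, 36 mm high, standing loose on the bench in front of the chest, about midway between its drawers. Origin: centre of its underside. Leave alone.
- bearing: Steel bearing ring, 42 mm across, 14 mm high, loose in front of the single-drawer unit. Origin: centre of its underside. Leave alone.
- spray: Spray can, 56 mm across, 170 mm high, standing on the robot's left, farther out than the cup. Origin: centre of its underside. Leave alone.
- jar: Glass jar, 70 mm across, 90 mm high, on the robot's right. Origin: centre of its underside. Leave alone.
- carton: Small cardboard carton 120 x 90 x 70 mm high, on the robot's right, farther out than the jar. Origin: centre of its underside. Leave alone.
- wrench: Steel wrench lying flat on the robot's left. Origin: on its underside. Leave alone.
- cup: Steel cup, 70 mm across, 80 mm high, on the robot's left. Origin: centre of its underside. Leave alone.

How it is judged:
By the outcome, as a careful person would: the job done as asked, in the order asked, and still so for the second after the job is handed in, with the robot touching nothing.
It also fails if it takes over 58 s, if anything falls off the work surface, if the arm or the gripper's body presses on something with over 40 N, if the wrist force passes 120 N, or if a joint passes its speed limit or range.

ROBOT

A 6-joint arm with a two-finger parallel gripper is mounted at the origin on the work surface. World frame = base frame: x ahead of the robot, y to its left, z up, the work surface at z = 0. Lengths are in m, angles in rad, forces in N, time in s.
With the tool pointing down it reaches from about 0.225 to 0.725 m from the base axis. Payload 3.1 kg.
Tool frame: the origin (TCP) lies between the finger pads; the fingertips stand 11 mm ahead of it and the grasp point (between the pads) lies 8 mm behind it; z points along the fingers, y is the direction in which the jaws open and shut (so a half turn about z gives the same grasp; the last joint's range is limited). The gripper opens to 85 mm and grips with 20 to 120 N. Pads are 22 mm wide; open, the fingers measure 114 mm over their backs; the gripper's body (76 mm by 85 mm) begins 54 mm behind the grasp point. The pads swing forward as they close: fully open they stand 13 mm farther back than shut.
Start: joints at [1.133, 0.048, 0.099, 1.622, 0, 1.443], TCP at [0.16, 0.5, 0.242] pointing down, gripper open.
Joint ranges: [-2.91, 2.91], [-0.99, 1.94], [-1.21, 1.42], [-2.12, 2.29], [-1.49, 1.47], [-3.14, 3.14]. Speed limits (rad/s): [2.79, 2.79, 3.14, 3.14, 3.14, 3.14].

INTERFACE

Orientations are given as a unit quaternion [w, x, y, z].
In Python, from cell import robot gives the robot as it stands.
- The arm moves only by the shell command python3 -m crank 'ROWS' [FORCE]. ROWS is JSON, a list of rows, each an object of numbers: "grip": the opening, from -1 (shut) to 1 (fully open), so that 0 is half open; "tx", "ty", "tz": the shift along the tool's x, y, z in cm; "wx", "wy", "wz": the turn, a rotation vector about the tool's x, y, z in rad. In form: [{"grip": .., "tx": .., "ty": .., "tz": .., "wx": .., "wy": .., "wz": ..}, ...]. A call has 1 to 5 rows; each row is the pose to reach, as a shift and turn from the pose commanded when the call began, along the tool's axes at that moment; what a row does not reach only later rows make up. A row lasts 1/10 s, in which the tool goes at most 50 mm and 8.59 degrees, less where a joint would pass 70% of its speed; a pose out of reach is approached as far as the arm can. A call with a gripper value outside its range is refused whole. The fingers move at their own pace and stop on an object; FORCE is the grip in N (left out, the last holds). Time passes only in rows, so rows that repeat a pose let the fingers close. It gives the time, the measured TCP pose, the force and the opening at its end, in the units of the state.
- robot.read_state(): the state, without advancing time (a new reading comes with each control period).
- robot.read_camera(name): name is "scene" or "top" or "wrist"; returns a dict with "image" (420x560x3 uint8, red, green, blue), "z_map" (420x560 float32, m along the optical axis (not along the pixel's ray), 0 where there is no reading), "K" (3x3 intrinsics, pixels), "dist" ([k1, k2, p1, p2, k3] as OpenCV has them; the pictures are not rectified), "R" (3x3) and "t" (3): a world point X has camera coordinates R X + t. Camera axes: x right, y down, z forward; pixel columns grow to the right and rows downward; lengths in m; the calibration is good to about 2 mm. A picture is of the moment at which its call begins.
- robot.job_done(): hands the job in, once; it reports no verdict.
Trained networks look in the newest picture that a camera, given by its name, has taken for a name from the list of things; names that differ only in an ending like _2 or _b are one class to them, and where a whole thing is asked for, a point or a joint stands for the part that bears it (a point fixed in the world has none). Each returns a list of dicts, best first, with "conf" (0 to 1); they miss things now and then, are a little off and sometimes report something else, mostly with a low value. They report only what shows in the picture. A call takes as long as a camera call.
- robot.find_in(name, camera): "xyz" ([x, y, z] in m, in world coordinates, good to about 4 mm: the middle of the surface that is visible of it).
- robot.regions_of(name, camera): "mask" (420x560 bool, what is visible of it).
The state is a dict: "t": time; "joint_positions": joint angles; "qvel": joint speeds; "tau": joint torques, N m; "tcp_pos": TCP position; "eef_rot": TCP orientation; "force": force on the tool from outside, world axes, zero at the start; "wrist_torque": the same for the moment, N m; "opening": finger opening in m.
Only numpy, scipy, OpenCV 4.12 (cv2) and the standard library are available. Lean on these libraries where they do the work, as an engineer would, in place of code of your own. Each camera call takes 0.05 s, during which the arm holds its last target. There are 200 camera calls.

## Working session

There is one attempt and no reset: what is moved stays moved. The work goes in short steps, Python scripts to look and compute and a shell command to move; the robot and the scene stay as the last step left them, time stands still between calls to the robot, and variables do not carry over. Pictures are saved under pics/ and viewed, about 8 in all and at most 12, crops included, and the job is handed in when it is done.

```bash
mkdir -p pics; ls; cat > h.py <<'E'
import numpy as np, cv2
from cell import robot
def snap(n,f):
    c=robot.read_camera(n); cv2.imwrite('pics/'+f,c['image'][:,:,::-1]); return c
def pts(c,mask=None):
    v,u=np.nonzero((c['z_map']>0)&(mask if mask is not None else True))
    z=c['z_map'][v,u]
    n=cv2.undistortPoints(np.stack([u,v],1).astype(float)[:,None],c['K'],np.array(c['dist']))[:,0]
    return (np.c_[n*z[:,None],z]-c['t'])@c['R'], u, v
E
python3 - <<'E'
from h import *
print(robot.read_state())
a=snap('scene','a.png'); b=snap('top','b.png')
for n in "drawer_l_pull drawer_r_pull lid_edge lid_hinge chest unit unit_drawer_pull coupling bearing spray jar carton wrench cup".split():
    for cam in('scene','top'):
        r=robot.find_in(n,cam)
        print(n,cam,[(np.round(q['xyz'],3).tolist(),round(q['conf'],2)) for q in r[:2]])
E
```

```text
pics
{'t': 0.0, 'joint_positions': array([1.13319757e+00, 4.87387377e-02, 9.75447402e-02, 1.62200922e+00,
       2.43290849e-05, 1.44301907e+00]), 'qvel': array([ 0.00301253,  0.00132198,  0.00088664,  0.00121782,  0.00064032,
       -0.00279781]), 'tau': array([-6.34388271e-04, -3.38778090e+01,  3.20017147e+01,  2.03078357e-02,
       -1.80191219e-04,  1.03101613e-06]), 'tcp_pos': array([0.15980093, 0.49945191, 0.24109678]), 'eef_rot': array([-3.47367600e-04,  1.54291820e-01,  9.88024588e-01, -1.15228394e-03]), 'force': array([-0.41155625, -0.33316818,  0.28227662]), 'wrist_torque': array([ 0.03404188,  0.01061216, -0.00271702]), 'opening': 0.08557059357463374}
drawer_l_pull scene [([0.464, 0.16, 0.067], 0.62)]
drawer_l_pull top [([0.476, 0.169, 0.03], 0.94), ([0.567, 0.106, 0.076], 0.36)]
drawer_r_pull scene [([0.458, 0.034, 0.06], 0.69), ([0.462, 0.164, 0.065], 0.57)]
drawer_r_pull top [([0.469, 0.054, 0.028], 0.84)]
lid_edge scene [([0.646, 0.085, 0.209], 0.63)]
lid_edge top [([0.634, 0.105, 0.263], 0.61)]
lid_hinge scene [([0.629, 0.055, 0.098], 0.97), ([0.659, -0.449, 0.063], 0
[... 395 characters left out ...]
568, 0.104, 0.078], 0.66)]
coupling scene [([0.372, 0.104, 0.027], 0.58), ([0.372, 0.399, 0.008], 0.58)]
coupling top []
bearing scene [([0.434, -0.211, 0.013], 0.54), ([0.503, -0.198, 0.053], 0.2)]
bearing top [([0.424, -0.21, 0.016], 0.52)]
spray scene [([0.661, 0.397, 0.104], 0.98), ([0.626, 0.051, 0.101], 0.18)]
spray top [([0.646, 0.402, 0.146], 0.61)]
jar scene [([0.486, -0.466, 0.076], 0.68), ([0.65, 0.084, 0.206], 0.68)]
jar top []
carton scene [([0.659, -0.449, 0.065], 0.9)]
carton top [([0.647, -0.425, 0.07], 0.94)]
wrench scene [([0.375, 0.4, 0.004], 0.67)]
wrench top [([0.376, 0.412, 0.005], 0.78)]
cup scene [([0.502, -0.196, 0.052], 0.68)]
cup top [([0.555, 0.421, 0.048], 0.85)]
```

View pics/a.png

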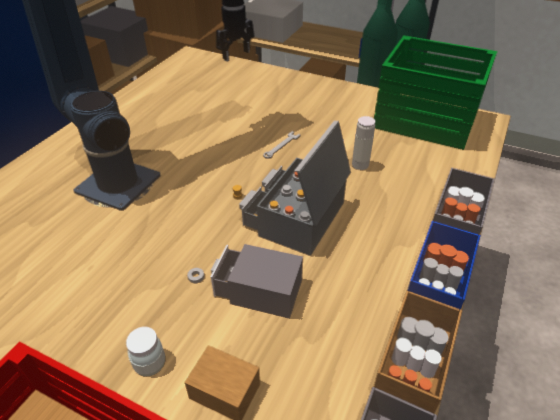

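View pics/b.png

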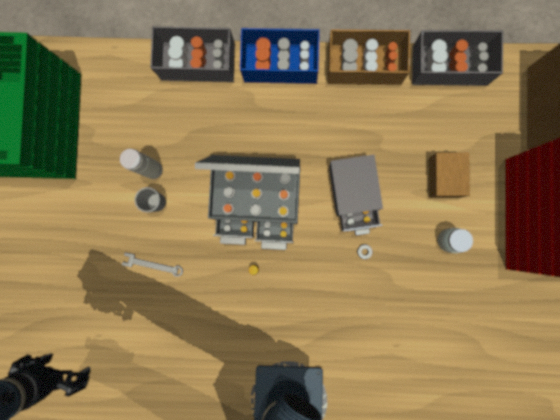

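```bash
python3 - <<'E'
from h import *
c=robot.read_camera('top')
P,u,v=pts(c)
print(c['t'],c['R'])
def show(name,lo,hi):
    m=np.all((P>lo)&(P<hi),1); Q=P[m]
    if len(Q)<10: print(name,len(Q));return Q
    print(name,len(Q),np.round(Q.min(0),3),np.round(np.median(Q,0),3),np.round(Q.max(0),3)); return Q
show('pulls z~70',[.4,-.05,.06],[.5,.3,.078])
for y0 in (0,.03,.06,.09,.12,.15,.18): show('pull y%.2f'%y0,[.4,y0,.062],[.5,y0+.03,.078])
Q=show('rim',[.48,-.1,.105],[.75,.3,.125])
Q=show('lid',[.48,-.1,.14],[.75,.3,.32])
A=np.c_[Q[:,1:],np.ones(len(Q))]; print('lid plane x=ay+bz+c',np.linalg.lstsq(A,Q[:,0],rcond=None)[0])
Q=show('coup',[.34,.05,.02],[.42,.16,.05])
s=robot.read_camera('scene')
P,u,v=pts(s)
Q=show('S pulls',[.42,-.05,.052],[.5,.3,.068])
for y0 in (0,.03,.06,.09,.12,.15,.18): show('S y%.2f'%y0,[.42,y0,.05],[.5,y0+.03,.07])
Q=show('Slid',[.48,-.1,.15],[.75,.3,.32])
A=np.c_[Q[:,1:],np.ones(len(Q))]; print(np.linalg.lstsq(A,Q[:,0],rcond=None)[0])
Q=show('coup',[.34,.05,.02],[.42,.16,.05])
E
```

```text
[-0.0067837   0.52791497  1.15773378] [[ 0.02743062 -0.99931464 -0.02485596]
 [-0.99789871 -0.02591467 -0.05938507]
 [ 0.05870024  0.0264327  -0.99792565]]
pulls z~70 601 [0.429 0.    0.06 ] [0.451 0.102 0.07 ] [0.5   0.22  0.078]
pull y0.00 61 [0.43  0.    0.062] [0.447 0.022 0.07 ] [0.497 0.03  0.078]
pull y0.03 102 [0.429 0.03  0.063] [0.441 0.044 0.07 ] [0.455 0.059 0.077]
pull y0.06 95 [0.429 0.06  0.062] [0.443 0.074 0.07 ] [0.456 0.09  0.077]
pull y0.09 38 [0.45  0.091 0.062] [0.467 0.101 0.065] [0.5   0.119 0.077]
pull y0.12 77 [0.441 0.121 0.062] [0.455 0.139 0.071] [0.466 0.15  0.077]
pull y0.15 96 [0.44  0.15  0.062] [0.454 0.164 0.07 ] [0.466 0.18  0.078]
pull y0.18 80 [0.442 0.18  0.062] [0.455 0.191 0.07 ] [0.467 0.209 0.078]
rim 487 [ 0.503 -0.015  0.105] [0.543 0.108 0.114] [0.681 0.227 0.125]
lid 1430 [ 0.609 -0.015  0.141] [0.628 0.106 0.267] [0.674 0.225 0.277]
lid plane x=ay+bz+c [ 0.03550709 -0.40246978  0.72639687]
coup 73 [0.356 0.098 0.031] [0.368 0.11  0.036] [0.379 0.124 0.041]
S pulls 326 [ 0.43  -0.004  0.052] [0.463 0.086 0.061] [0.498 0.219 0.068]
S y0.00 75 [0.43  0.    0.051] [0.456 0.014 0.062] [0.496 0.03  0.07 ]
S y0.03 59 [0.431 0.03  0.051] [0.455 0.044 0.065] [0.459 0.06  0.07 ]
S y0.06 43 [0.434 0.06  0.052] [0.457 0.073 0.065] [0.46 0.09 0.07]
S y0.09 54 [0.453 0.09  0.051] [0.464 0.1   0.06 ] [0.475 0.119 0.069]
S y0.12 53 [0.442 0.122 0.051] [0.464 0.133 0.063] [0.471 0.149 0.069]
S y0.15 39 [0.443 0.151 0.052] [0.466 0.164 0.064] [0.471 0.18  0.07 ]
S y0.18 40 [0.442 0.18  0.052] [0.468 0.193 0.064] [0.472 0.21  0.07 ]
Slid 2616 [ 0.61 -0.02  0.15] [0.643 0.085 0.221] [0.671 0.225 0.277]
[ 0.02600179 -0.35798901  0.71963712]
coup 70 [0.358 0.094 0.02 ] [0.372 0.105 0.035] [0.383 0.125 0.04 ]
```

The scene view shows the chest with its lid raised around px (320,180) and both drawers out around (265,195). The coupling stands in front at (238,191). The top view shows the pulls at about (233,241) and (272,246), and the lid edge at row 162. The nets agree with my depth points: left pull front x≈0.441, y≈0.165; right x≈0.430, y≈0.05; chest yaw about −0.03; lid angle about 1.2 rad.

```bash
cat >> h.py <<'E'
from scipy.spatial.transform import Rotation as Ro
def goal(pos,phi,yaw=-0.03):
    """print rows' values to reach TCP pos, fingers tilted phi forward, tool y along chest y"""
    s=robot.read_state(); q=np.array(s['eef_rot']); R=Ro.from_quat(q[[1,2,3,0]])
    c,sn=np.cos(phi),np.sin(phi)
    T=Ro.from_euler('z',yaw)*Ro.from_matrix(np.array([[-c,0,sn],[0,1,0],[-sn,0,-c]]))
    print('t',s['t'],'pos',np.round(s['tcp_pos'],4),'F',np.round(s['force'],1))
    print('shift cm',np.round(R.inv().apply(np.array(pos)-s['tcp_pos'])*100,2),'rot',np.round((R.inv()*T).as_rotvec(),3))
E
python3 -c "
from h import *
goal([.37,.165,.2],.7)"
```

```text
t 1.6 pos [0.16   0.5    0.2423] F [ 0.1 -0.9 -0.1]
shift cm [-30.21 -25.51   4.23] rot [-0.098 -0.695 -0.268]
```

```bash
R='{"grip":-1,"tx":-30.2,"ty":-25.5,"tz":4.2,"wx":-0.1,"wy":-0.7,"wz":-0.27}'
python3 -m crank '[{"grip":-1,"tx":-3,"ty":-2.5,"tz":0.4,"wx":-0.01,"wy":-0.07,"wz":-0.03},{"grip":-1,"tx":-7,"ty":-6,"tz":1,"wx":-0.025,"wy":-0.17,"wz":-0.07},{"grip":-1,"tx":-10.4,"ty":-8.8,"tz":1.5,"wx":-0.035,"wy":-0.25,"wz":-0.1},{"grip":-1,"tx":-13.6,"ty":-11.5,"tz":2,"wx":-0.045,"wy":-0.32,"wz":-0.12},{"grip":-1,"tx":-16,"ty":-13.5,"tz":2.2,"wx":-0.055,"wy":-0.37,"wz":-0.14}]' 40
python3 -c "
from h import *
goal([.38,.165,.15],.7)"
```

```text
t: 2.1
tcp_pos: [0.2715, 0.3207, 0.2197]
eef_rot: [0.187, 0.082, 0.979, -0.002]
force: [0.0, 1.0, -0.2]
opening: 0.0121
t 2.1 pos [0.2715 0.3207 0.2197] F [ 0.   1.  -0.2]
shift cm [ -9.88 -13.8   10.98] rot [-0.045 -0.323 -0.128]
```

```bash
python3 -m crank '[{"grip":-1,"tx":-2,"ty":-2.8,"tz":2.2,"wx":-0.01,"wy":-0.07,"wz":-0.03},{"grip":-1,"tx":-4,"ty":-5.6,"tz":4.4,"wx":-0.02,"wy":-0.14,"wz":-0.06},{"grip":-1,"tx":-6,"ty":-8.4,"tz":6.6,"wx":-0.03,"wy":-0.21,"wz":-0.08},{"grip":-1,"tx":-8,"ty":-11.2,"tz":8.8,"wx":-0.04,"wy":-0.28,"wz":-0.11},{"grip":-1,"tx":-9.5,"ty":-13.5,"tz":10.5,"wx":-0.045,"wy":-0.32,"wz":-0.13}]'
python3 -m crank '[{"grip":-1},{"grip":-1}]'
python3 -c "
from h import *
goal([.405,.165,.06],.7)"
```

```text
t: 2.6
tcp_pos: [0.3753, 0.1702, 0.1506]
eef_rot: [0.339, 0.012, 0.941, -0.007]
force: [-24.5, -24.4, 12.6]
opening: 0.0
t 2.6 pos [0.3753 0.1702 0.1506] F [-24.5 -24.4  12.6]
shift cm [ 3.49 -0.4   8.88] rot [-0.002 -0.008  0.005]schema error: expected keys grip, tx, ty, tz, wx, wy, wz
```

```bash
python3 -m crank '[{"grip":-1,"tx":0.6,"ty":0,"tz":1.6,"wx":0,"wy":0,"wz":0},{"grip":-1,"tx":1.4,"ty":0,"tz":3.6,"wx":0,"wy":0,"wz":0},{"grip":-1,"tx":2.2,"ty":0,"tz":5.6,"wx":0,"wy":0,"wz":0},{"grip":-1,"tx":3,"ty":0,"tz":7.6,"wx":0,"wy":0,"wz":0},{"grip":-1,"tx":3.4,"ty":0,"tz":8.6,"wx":0,"wy":0,"wz":0}]'
python3 -m crank '[{"grip":-1,"tx":0,"ty":0,"tz":0,"wx":0,"wy":0,"wz":0},{"grip":-1,"tx":0,"ty":0,"tz":0,"wx":0,"wy":0,"wz":0}]'
python3 -c "
from h import *
snap('scene','c.png')
goal([.420,.165,.06],.7)"
```

```text
t: 3.1
tcp_pos: [0.4035, 0.1701, 0.0626]
eef_rot: [0.338, 0.014, 0.941, -0.006]
force: [-0.0, -0.5, -0.2]
opening: 0.0
t: 3.3
tcp_pos: [0.4044, 0.1709, 0.0657]
eef_rot: [0.34, 0.014, 0.94, -0.005]
force: [-0.7, 0.7, 0.4]
opening: -0.0003
t 3.35 pos [0.4049 0.1712 0.0667] F [ 0.1 -0.3  0.3]
shift cm [-0.74 -0.57  1.5 ] rot [ 0.001 -0.005  0.   ]
```

View pics/c.png

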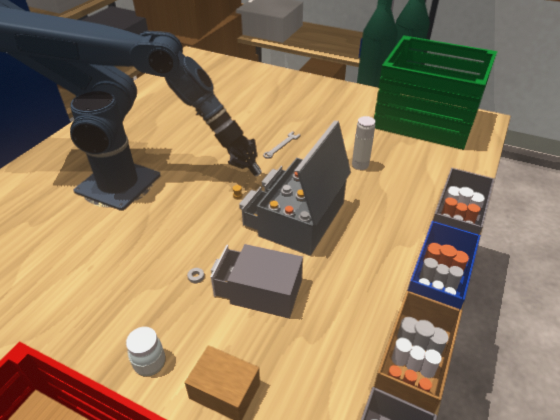

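Pic 3 (c.png): the fingers, near px (255,172), are just in front of the left drawer pull and clear of the coupling at (238,190).

```bash
python3 -m crank '[{"grip":-1,"tx":-0.2,"ty":-0.1,"tz":0.4,"wx":0,"wy":0,"wz":0},{"grip":-1,"tx":-0.5,"ty":-0.2,"tz":0.8,"wx":0,"wy":0,"wz":0},{"grip":-1,"tx":-0.7,"ty":-0.3,"tz":1.1,"wx":0,"wy":0,"wz":0},{"grip":-1,"tx":-0.9,"ty":-0.4,"tz":1.4,"wx":0,"wy":0,"wz":0},{"grip":-1,"tx":-1.1,"ty":-0.5,"tz":1.7,"wx":0,"wy":0,"wz":0}]'
python3 -m crank '[{"grip":-1,"tx":-0.4,"ty":0,"tz":0.3,"wx":0,"wy":0,"wz":0},{"grip":-1,"tx":-0.8,"ty":0,"tz":0.6,"wx":0,"wy":0,"wz":0},{"grip":-1,"tx":-1.2,"ty":0,"tz":1.0,"wx":0,"wy":0,"wz":0},{"grip":-1,"tx":-1.5,"ty":0,"tz":1.3,"wx":0,"wy":0,"wz":0},{"grip":-1,"tx":-1.9,"ty":0,"tz":1.6,"wx":0,"wy":0,"wz":0}]'
python3 -c "
from h import *
goal([.465,.165,.06],.7)"
```

```text
t: 3.85
tcp_pos: [0.4241, 0.1652, 0.0595]
eef_rot: [0.34, 0.014, 0.94, -0.005]
force: [-0.2, -1.1, -0.6]
opening: 0.0
t: 4.35
tcp_pos: [0.4488, 0.1645, 0.0592]
eef_rot: [0.34, 0.014, 0.94, -0.005]
force: [-2.2, -0.9, 0.9]
opening: -0.0
t 4.35 pos [0.4488 0.1645 0.0592] F [-2.2 -0.9  0.9]
shift cm [-1.29  0.09  0.97] rot [-0.    -0.006  0.001]
```

```bash
python3 -m crank '[{"grip":-1,"tx":-0.2,"ty":0,"tz":0.17,"wx":0,"wy":0,"wz":0},{"grip":-1,"tx":-0.4,"ty":0,"tz":0.34,"wx":0,"wy":0,"wz":0},{"grip":-1,"tx":-0.6,"ty":0,"tz":0.5,"wx":0,"wy":0,"wz":0},{"grip":-1,"tx":-0.8,"ty":0,"tz":0.67,"wx":0,"wy":0,"wz":0},{"grip":-1,"tx":-0.95,"ty":0,"tz":0.8,"wx":0,"wy":0,"wz":0}]'
python3 -m crank '[{"grip":-1,"tx":-0.1,"ty":0,"tz":0.08,"wx":0,"wy":0,"wz":0},{"grip":-1,"tx":-0.2,"ty":0,"tz":0.17,"wx":0,"wy":0,"wz":0},{"grip":-1,"tx":-0.3,"ty":0,"tz":0.25,"wx":0,"wy":0,"wz":0},{"grip":-1,"tx":-0.35,"ty":0,"tz":0.3,"wx":0,"wy":0,"wz":0}]'
```

```text
t: 4.85
tcp_pos: [0.4611, 0.1643, 0.0593]
eef_rot: [0.34, 0.014, 0.94, -0.005]
force: [0.1, -0.7, 0.2]
opening: -0.0003
t: 5.25
tcp_pos: [0.4656, 0.1642, 0.0593]
eef_rot: [0.34, 0.014, 0.94, -0.005]
force: [-2.0, -0.9, 1.2]
opening: -0.0003
```

Not yet at the stop; continuing in small steps.

```bash
for i in 1 2; do python3 -m crank '[{"grip":-1,"tx":-0.1,"ty":0,"tz":0.08,"wx":0,"wy":0,"wz":0},{"grip":-1,"tx":-0.2,"ty":0,"tz":0.17,"wx":0,"wy":0,"wz":0},{"grip":-1,"tx":-0.3,"ty":0,"tz":0.25,"wx":0,"wy":0,"wz":0}]' | egrep 'pos|force'; done
```

```text
tcp_pos: [0.4695, 0.1641, 0.0593]
force: [-1.9, -0.4, -1.3]
tcp_pos: [0.4708, 0.1641, 0.0588]
force: [-46.3, -4.1, 30.1]
```

```bash
python3 -m crank '[{"grip":-1,"tx":0.8,"ty":0,"tz":-0.6,"wx":0,"wy":0,"wz":0},{"grip":-1,"tx":2.0,"ty":0,"tz":-1.8,"wx":0,"wy":0,"wz":0},{"grip":-1,"tx":2.7,"ty":0,"tz":-3.6,"wx":0,"wy":0,"wz":0},{"grip":-1,"tx":2.9,"ty":-0.6,"tz":-5.4,"wx":0,"wy":0,"wz":0},{"grip":-1,"tx":3.0,"ty":-3,"tz":-6.5,"wx":0,"wy":0,"wz":0}]'
python3 -m crank '[{"grip":-1,"tx":0,"ty":-2.5,"tz":0,"wx":0,"wy":0,"wz":0},{"grip":-1,"tx":0,"ty":-5,"tz":0,"wx":0,"wy":0,"wz":0},{"grip":-1,"tx":0,"ty":-7,"tz":0,"wx":0,"wy":0,"wz":0},{"grip":-1,"tx":0,"ty":-8.1,"tz":0,"wx":0,"wy":0,"wz":0},{"grip":-1,"tx":0,"ty":-8.3,"tz":0,"wx":0,"wy":0,"wz":0}]'
python3 -c "
from h import *
goal([.403,.05,.06],.7)"
```

```text
t: 6.35
tcp_pos: [0.4096, 0.1388, 0.092]
eef_rot: [0.341, 0.012, 0.94, -0.004]
force: [-9.8, 1.9, 31.0]
opening: 0.0003
t: 6.85
tcp_pos: [0.438, 0.0615, 0.0901]
eef_rot: [0.328, 0.017, 0.944, -0.01]
force: [-0.2, 0.1, 0.3]
opening: -0.0003
t 6.85 pos [0.438  0.0615 0.0901] F [-0.2  0.1  0.3]
shift cm [ 4.58 -1.26  0.22] rot [-0.011 -0.031 -0.002]
```

```bash
python3 -c "
from h import *
c=snap('scene','d0.png'); cv2.imwrite('pics/d.png',cv2.resize(c['image'][60:300,100:420,::-1],None,fx=2.4,fy=2.4))
s=robot.read_state();print(s['qvel'],s['joint_positions'])
goal([.403,.05,.06],.7)"
```

```text
[ 0.03999503  0.00058139 -0.00678806  0.00655928 -0.00429385  0.01753039] [ 0.01593412 -0.98929844 -1.0732295   0.81891324 -0.03929104  0.03750289]
t 6.9 pos [0.4377 0.0619 0.0898] F [ 0.7  1.4 -0.6]
shift cm [ 4.54 -1.3   0.22] rot [-0.011 -0.031 -0.001]
```

View pics/d.png

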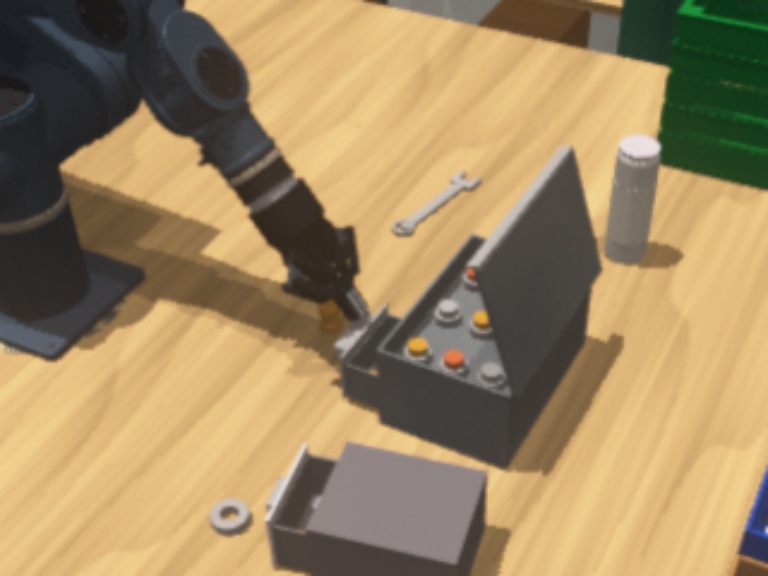

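Pic 4 (d.png): the left drawer is shut, the right one is still out, and the tip hovers above the right pull at px (360,315). Joint 2 is at its lower range, so this tilt cannot reach any closer in. I'll reduce the tilt.

```bash
python3 -c "
from h import *
goal([.42,.05,.14],.35)"
```

```text
t 6.9 pos [0.4377 0.0619 0.0898] F [ 0.7  1.4 -0.6]
shift cm [-1.75 -1.3  -5.  ] rot [-0.01   0.319 -0.003]
```

```bash
python3 -m crank '[{"grip":-1,"tx":-0.4,"ty":0,"tz":-1.2,"wx":0,"wy":0,"wz":0},{"grip":-1,"tx":-0.9,"ty":-0.3,"tz":-2.5,"wx":0,"wy":0.1,"wz":0},{"grip":-1,"tx":-1.3,"ty":-0.7,"tz":-3.7,"wx":0,"wy":0.2,"wz":0},{"grip":-1,"tx":-1.7,"ty":-1,"tz":-5,"wx":0,"wy":0.3,"wz":0},{"grip":-1,"tx":-1.7,"ty":-1.3,"tz":-5,"wx":-0.01,"wy":0.33,"wz":0}]'
python3 -m crank '[{"grip":-1,"tx":0,"ty":0,"tz":0,"wx":0,"wy":0,"wz":0}]'
python3 -c "
from h import *
print(robot.read_state()['joint_positions'])
goal([.385,.05,.066],.35)"
```

```text
t: 7.4
tcp_pos: [0.4223, 0.052, 0.1438]
eef_rot: [0.17, 0.014, 0.985, -0.002]
force: [-0.1, -0.5, 0.1]
opening: 0.0001
t: 7.5
tcp_pos: [0.4209, 0.0515, 0.1411]
eef_rot: [0.169, 0.015, 0.986, -0.002]
force: [0.7, -0.1, -0.2]
opening: -0.0003
[-0.03976579 -0.61866977 -0.6737594   1.17647797  0.00421825 -0.00926449]
t 7.5 pos [0.4209 0.0515 0.1411] F [ 0.7 -0.1 -0.2]
shift cm [ 5.88 -0.26  5.89] rot [ 0.001 -0.011  0.   ]
```

```bash
python3 -m crank '[{"grip":-1,"tx":1.5,"ty":0,"tz":-0.3,"wx":0,"wy":0,"wz":0},{"grip":-1,"tx":3.2,"ty":-0.1,"tz":0.2,"wx":0,"wy":0,"wz":0},{"grip":-1,"tx":4.4,"ty":-0.2,"tz":1.6,"wx":0,"wy":0,"wz":0},{"grip":-1,"tx":5.1,"ty":-0.3,"tz":3.7,"wx":0,"wy":0,"wz":0},{"grip":-1,"tx":5.7,"ty":-0.3,"tz":5.4,"wx":0,"wy":0,"wz":0}]'
python3 -m crank '[{"grip":-1,"tx":0.2,"ty":0,"tz":0.5,"wx":0,"wy":0,"wz":0},{"grip":-1,"tx":0.2,"ty":0,"tz":0.5,"wx":0,"wy":0,"wz":0}]'
python3 -c "
from h import *
goal([.415,.05,.066],.35)"
```

```text
t: 8.0
tcp_pos: [0.3821, 0.05, 0.0676]
eef_rot: [0.168, 0.014, 0.986, -0.002]
force: [0.7, 1.0, -0.1]
opening: -0.0001
t: 8.2
tcp_pos: [0.3815, 0.0498, 0.0622]
eef_rot: [0.167, 0.015, 0.986, -0.002]
force: [-0.3, 0.3, 0.5]
opening: -0.0002
t 8.2 pos [0.3815 0.0498 0.0622] F [-0.3  0.3  0.5]
shift cm [-3.29  0.12  0.75] rot [ 0.001 -0.015  0.   ]
```

```bash
python3 -m crank '[{"grip":-1,"tx":-0.6,"ty":0,"tz":0.1,"wx":0,"wy":0,"wz":0},{"grip":-1,"tx":-1.2,"ty":0,"tz":0.2,"wx":0,"wy":0,"wz":0},{"grip":-1,"tx":-1.8,"ty":0,"tz":0.4,"wx":0,"wy":0,"wz":0},{"grip":-1,"tx":-2.2,"ty":0,"tz":0.5,"wx":0,"wy":0,"wz":0},{"grip":-1,"tx":-2.5,"ty":0,"tz":0.6,"wx":0,"wy":0,"wz":0}]'
python3 -m crank '[{"grip":-1,"tx":-0.5,"ty":0,"tz":0.2,"wx":0,"wy":0,"wz":0},{"grip":-1,"tx":-1,"ty":0,"tz":0.4,"wx":0,"wy":0,"wz":0},{"grip":-1,"tx":-1.5,"ty":0,"tz":0.6,"wx":0,"wy":0,"wz":0},{"grip":-1,"tx":-2,"ty":0,"tz":0.75,"wx":0,"wy":0,"wz":0},{"grip":-1,"tx":-2.5,"ty":0,"tz":0.9,"wx":0,"wy":0,"wz":0}]'
python3 -m crank '[{"grip":-1,"tx":-0.4,"ty":0,"tz":0.15,"wx":0,"wy":0,"wz":0},{"grip":-1,"tx":-0.8,"ty":0,"tz":0.3,"wx":0,"wy":0,"wz":0},{"grip":-1,"tx":-1.2,"ty":0,"tz":0.45,"wx":0,"wy":0,"wz":0},{"grip":-1,"tx":-1.6,"ty":0,"tz":0.6,"wx":0,"wy":0,"wz":0},{"grip":-1,"tx":-1.9,"ty":0,"tz":0.7,"wx":0,"wy":0,"wz":0}]'
```

```text
t: 8.7
tcp_pos: [0.409, 0.0483, 0.0665]
eef_rot: [0.168, 0.015, 0.986, -0.002]
force: [0.5, -0.1, 0.1]
opening: -0.0001
t: 9.2
tcp_pos: [0.4346, 0.0476, 0.0652]
eef_rot: [0.167, 0.015, 0.986, -0.002]
force: [-2.0, -0.3, -0.5]
opening: -0.0
t: 9.7
tcp_pos: [0.4552, 0.047, 0.0652]
eef_rot: [0.167, 0.015, 0.986, -0.002]
force: [-2.2, 1.1, 0.2]
opening: -0.0002
```

```bash
python3 -m crank '[{"grip":-1,"tx":-0.2,"ty":0,"tz":0.07,"wx":0,"wy":0,"wz":0},{"grip":-1,"tx":-0.4,"ty":0,"tz":0.15,"wx":0,"wy":0,"wz":0},{"grip":-1,"tx":-0.6,"ty":0,"tz":0.22,"wx":0,"wy":0,"wz":0},{"grip":-1,"tx":-0.75,"ty":0,"tz":0.27,"wx":0,"wy":0,"wz":0},{"grip":-1,"tx":-0.9,"ty":0,"tz":0.33,"wx":0,"wy":0,"wz":0}]'|egrep 'pos|for'
python3 -m crank '[{"grip":-1,"tx":-0.1,"ty":0,"tz":0.03,"wx":0,"wy":0,"wz":0},{"grip":-1,"tx":-0.2,"ty":0,"tz":0.07,"wx":0,"wy":0,"wz":0},{"grip":-1,"tx":-0.3,"ty":0,"tz":0.1,"wx":0,"wy":0,"wz":0}]'|egrep 'pos|for'
```

```text
tcp_pos: [0.4647, 0.0466, 0.0654]
force: [-1.9, 1.4, -0.3]
tcp_pos: [0.4678, 0.0465, 0.0654]
force: [-0.5, 0.4, -0.6]
```

```bash
python3 -m crank '[{"grip":-1,"tx":-0.1,"ty":0,"tz":0.03,"wx":0,"wy":0,"wz":0},{"grip":-1,"tx":-0.2,"ty":0,"tz":0.07,"wx":0,"wy":0,"wz":0},{"grip":-1,"tx":-0.25,"ty":0,"tz":0.09,"wx":0,"wy":0,"wz":0}]'|egrep 'pos|for'
```

```text
tcp_pos: [0.4684, 0.0466, 0.0652]
force: [-12.5, 1.4, 9.7]
```

Right drawer is at its stop too. Next I back off and go up and over to the lid's outer side.

```bash
python3 -m crank '[{"grip":-1,"tx":1,"ty":0,"tz":-0.4,"wx":0,"wy":0,"wz":0},{"grip":-1,"tx":3,"ty":0,"tz":-1.4,"wx":0,"wy":0,"wz":0},{"grip":-1,"tx":5,"ty":0,"tz":-4,"wx":0,"wy":0,"wz":0},{"grip":-1,"tx":6,"ty":0,"tz":-8,"wx":0,"wy":0.05,"wz":0},{"grip":-1,"tx":6,"ty":0,"tz":-12,"wx":0,"wy":0.1,"wz":0}]'
python3 -m crank '[{"grip":-1,"tx":0,"ty":0,"tz":-4,"wx":0,"wy":0.05,"wz":0},{"grip":-1,"tx":-1,"ty":0,"tz":-8,"wx":0,"wy":0.1,"wz":0},{"grip":-1,"tx":-2,"ty":0,"tz":-12,"wx":0,"wy":0.15,"wz":0},{"grip":-1,"tx":-2.5,"ty":0,"tz":-15,"wx":0,"wy":0.2,"wz":0},{"grip":-1,"tx":-3,"ty":0,"tz":-17,"wx":0,"wy":0.22,"wz":0}]'
python3 -m crank '[{"grip":-1,"tx":0,"ty":0,"tz":0,"wx":0,"wy":0,"wz":0}]' >/dev/null
python3 - <<'E'
from h import *
c=snap('scene','e.png')
P,u,v=pts(c)
def sel(lo,hi): return P[np.all((P>lo)&(P<hi),1)]
Q=sel([.48,-.05,.16],[.75,.25,.32]); print(Q.min(0),Q.max(0))
for y0 in (.03,.09,.15):
    q=Q[abs(Q[:,1]-y0)<.03]; print(y0,np.polyfit(q[:,2],q[:,0],1),q[:,2].max())
for y0 in (.02,.05,.08,.14,.165,.19):
    q=sel([.4,y0-.012,.052],[.52,y0+.012,.068]); print('pull',y0,np.round(np.percentile(q[:,0],[2,10,50]),3))
goal([.60,.1,.37],0)
print(robot.read_state()['joint_positions'])
E
```

```text
t: 11.3
tcp_pos: [0.3718, 0.0491, 0.1584]
eef_rot: [0.117, 0.015, 0.993, -0.002]
force: [1.2, 0.0, 0.8]
opening: -0.0001
t: 11.8
tcp_pos: [0.3657, 0.0489, 0.3345]
eef_rot: [0.011, 0.016, 1.0, -0.0]
force: [0.5, -0.4, -0.1]
opening: 0.0004
[ 0.60929455 -0.01908604  0.16008681] [0.66886186 0.22385599 0.27605376]
0.03 [-0.36412961  0.72232626] 0.2760109629817251
0.09 [-0.36498234  0.72386028] 0.2756677857514042
0.15 [-0.36534514  0.72519464] 0.2760537572896465
pull 0.02 [0.482 0.482 0.484]Traceback (most recent call last):
  File "<stdin>", line 9, in <module>
    return _quantile_unchecked(
        a, q, axis, out, overwrite_input, method, keepdims, weights)
    return _ureduce(a,
                    func=_quantile_ureduce_func,
    ...<5 lines>...
                    overwrite_input=overwrite_input,
                    method=method)
    r = func(a, **kwargs)
    result = _quantile(arr,
                       quantiles=q,
    ...<2 lines>...
                       out=out,
                       weights=wgt)
    slices_having_nans = np.isnan(arr[-1, ...])
                                  ~~~^^^^^^^^^
IndexError: index -1 is out of bounds for axis 0 with size 0
```

View pics/e.png

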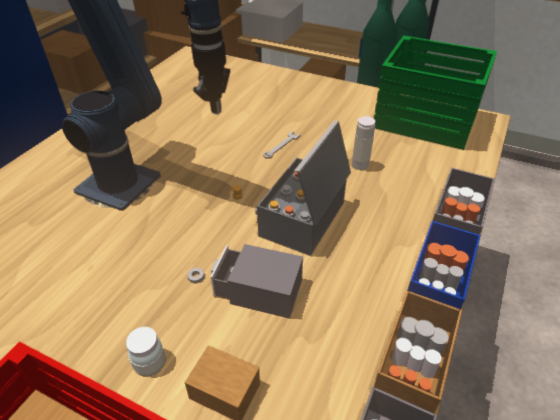

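Pic 5 (e.png): both drawers look home, the right pull front measures x≈0.482 as expected, and the coupling is still at (238,192). Lid: 1.22 rad, hinge x≈0.669.

```bash
python3 -c "
from h import *
goal([.67,.105,.36],0)
print(robot.read_state()['joint_positions'])"
```

```text
t 11.95 pos [0.3654 0.0491 0.3329] F [ 0.6 -0.3 -1.1]
shift cm [-30.33   6.53  -2.05] rot [ 0.     0.022 -0.001]
[-4.95046866e-02 -3.28716999e-01 -5.25309377e-02  1.82497991e+00
  5.74290966e-04 -1.85638145e-02]
```

```bash
python3 -m crank '[{"grip":-1,"tx":-2,"ty":0.4,"tz":-1,"wx":0,"wy":0.02,"wz":0},{"grip":-1,"tx":-5.5,"ty":1.2,"tz":-2,"wx":0,"wy":0.02,"wz":0},{"grip":-1,"tx":-9.5,"ty":2,"tz":-2.5,"wx":0,"wy":0.02,"wz":0},{"grip":-1,"tx":-13.5,"ty":2.9,"tz":-2.5,"wx":0,"wy":0.02,"wz":0},{"grip":-1,"tx":-17,"ty":3.7,"tz":-2.5,"wx":0,"wy":0.02,"wz":0}]'
python3 -m crank '[{"grip":-1,"tx":-3.5,"ty":0.7,"tz":0,"wx":0,"wy":0,"wz":0},{"grip":-1,"tx":-7,"ty":1.4,"tz":0,"wx":0,"wy":0,"wz":0},{"grip":-1,"tx":-10,"ty":2.1,"tz":0,"wx":0,"wy":0,"wz":0},{"grip":-1,"tx":-12.3,"ty":2.6,"tz":0,"wx":0,"wy":0,"wz":0},{"grip":-1,"tx":-13.3,"ty":2.8,"tz":0,"wx":0,"wy":0,"wz":0}]'
python3 -m crank '[{"grip":-1,"tx":0,"ty":0,"tz":0,"wx":0,"wy":0,"wz":0}]' >/dev/null
python3 -c "
from h import *
goal([.67,.105,.262],0)
print(robot.read_state()['joint_positions'])"
```

```text
t: 12.45
tcp_pos: [0.5357, 0.0814, 0.3577]
eef_rot: [-0.001, 0.015, 1.0, 0.0]
force: [0.7, 0.2, 0.4]
opening: -0.0
t: 12.95
tcp_pos: [0.6697, 0.1052, 0.3551]
eef_rot: [-0.003, 0.015, 1.0, 0.0]
force: [0.2, -0.1, 0.1]
opening: -0.0002
t 13.05 pos [0.6693 0.1051 0.355 ] F [-0.8 -0.6 -1.3]
shift cm [-0.13 -0.01  9.3 ] rot [ 0.    -0.007 -0.001]
[5.64328322e-02 6.39806555e-01 1.08499894e+00 2.02254093e+00
 8.35958376e-04 8.71439619e-02]
```

```bash
python3 -m crank '[{"grip":-1,"tx":0,"ty":0,"tz":1.5,"wx":0,"wy":0,"wz":0},{"grip":-1,"tx":0,"ty":0,"tz":4,"wx":0,"wy":0,"wz":0},{"grip":-1,"tx":0,"ty":0,"tz":6.5,"wx":0,"wy":0,"wz":0},{"grip":-1,"tx":0,"ty":0,"tz":8.5,"wx":0,"wy":0,"wz":0},{"grip":-1,"tx":0.5,"ty":0,"tz":9.3,"wx":0,"wy":0,"wz":0}]'
python3 -m crank '[{"grip":-1,"tx":0.4,"ty":0,"tz":0,"wx":0,"wy":0,"wz":0},{"grip":-1,"tx":0.8,"ty":0,"tz":0,"wx":0,"wy":0,"wz":0},{"grip":-1,"tx":1.2,"ty":0,"tz":0,"wx":0,"wy":0,"wz":0},{"grip":-1,"tx":1.6,"ty":0,"tz":0,"wx":0,"wy":0,"wz":0},{"grip":-1,"tx":2.0,"ty":0,"tz":0,"wx":0,"wy":0,"wz":0}]'
python3 -c "
from h import *
goal([.6145,.105,.250],0)"
```

```text
t: 13.55
tcp_pos: [0.6606, 0.105, 0.2622]
eef_rot: [-0.004, 0.015, 1.0, 0.0]
force: [-1.0, 0.4, 0.1]
opening: 0.0002
t: 14.05
tcp_pos: [0.6426, 0.106, 0.2666]
eef_rot: [-0.001, 0.015, 1.0, 0.001]
force: [0.0, -0.1, -0.6]
opening: -0.0003
t 14.05 pos [0.6426 0.106  0.2666] F [ 0.  -0.1 -0.6]
shift cm [ 2.8  -0.19  1.67] rot [ 0.001 -0.001 -0.001]
```

Near contact; now following the arc.

```bash
python3 -m crank '[{"grip":-1,"tx":0.6,"ty":0,"tz":0.4,"wx":0,"wy":0,"wz":0},{"grip":-1,"tx":1.2,"ty":0,"tz":0.8,"wx":0,"wy":0,"wz":0},{"grip":-1,"tx":1.8,"ty":0,"tz":1.1,"wx":0,"wy":0,"wz":0},{"grip":-1,"tx":2.3,"ty":0,"tz":1.4,"wx":0,"wy":0,"wz":0},{"grip":-1,"tx":2.8,"ty":0,"tz":1.7,"wx":0,"wy":0,"wz":0}]'
python3 -c "
from h import *
goal([.591,.105,.235],0)"
```

```text
t: 14.55
tcp_pos: [0.6153, 0.1068, 0.2505]
eef_rot: [0.001, 0.015, 1.0, 0.001]
force: [1.7, -0.7, 4.8]
opening: 0.0001
t 14.55 pos [0.6153 0.1068 0.2505] F [ 1.7 -0.7  4.8]
shift cm [ 2.42 -0.26  1.54] rot [ 0.001  0.001 -0.001]
```

```bash
python3 -m crank '[{"grip":-1,"tx":0.5,"ty":0,"tz":0.3,"wx":0,"wy":0,"wz":0},{"grip":-1,"tx":1.0,"ty":0,"tz":0.6,"wx":0,"wy":0,"wz":0},{"grip":-1,"tx":1.5,"ty":0,"tz":0.9,"wx":0,"wy":0,"wz":0},{"grip":-1,"tx":2.0,"ty":0,"tz":1.2,"wx":0,"wy":0,"wz":0},{"grip":-1,"tx":2.4,"ty":0,"tz":1.5,"wx":0,"wy":0,"wz":0}]'|egrep 'pos|for'
python3 -m crank '[{"grip":-1,"tx":0.4,"ty":0,"tz":0.4,"wx":0,"wy":0,"wz":0},{"grip":-1,"tx":0.8,"ty":0,"tz":0.8,"wx":0,"wy":0,"wz":0},{"grip":-1,"tx":1.2,"ty":0,"tz":1.2,"wx":0,"wy":0,"wz":0},{"grip":-1,"tx":1.6,"ty":0,"tz":1.6,"wx":0,"wy":0,"wz":0},{"grip":-1,"tx":2.0,"ty":0,"tz":2.0,"wx":0,"wy":0,"wz":0}]'|egrep 'pos|for'
python3 -c "
from h import *
c=snap('scene','f0.png'); cv2.imwrite('pics/f.png',cv2.resize(c['image'][80:260,180:420,::-1],None,fx=2.5,fy=2.5))
goal([.556,.105,.192],0)"
```

```text
tcp_pos: [0.5899, 0.1075, 0.233]
force: [2.5, 0.2, 3.7]
tcp_pos: [0.5702, 0.1081, 0.2133]
force: [2.6, -1.6, 1.9]
t 15.6 pos [0.5694 0.1082 0.2125] F [ 0.5 -1.   0.9]
shift cm [ 1.32 -0.36  2.06] rot [ 0.001 -0.005 -0.001]
```

View pics/f.png

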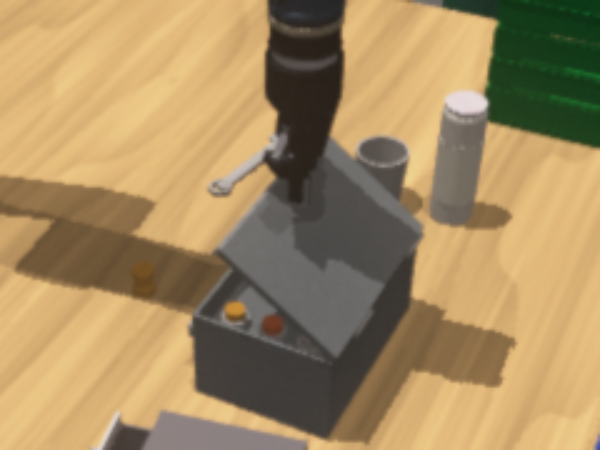

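Pic 6 (f.png): the fingertip is on the lid near its free edge at crop px (298,200), and the lid is about halfway down.

```bash
python3 -m crank '[{"grip":-1,"tx":0.3,"ty":0,"tz":0.4,"wx":0,"wy":0,"wz":0},{"grip":-1,"tx":0.6,"ty":0,"tz":0.8,"wx":0,"wy":0,"wz":0},{"grip":-1,"tx":0.9,"ty":0,"tz":1.2,"wx":0,"wy":0,"wz":0},{"grip":-1,"tx":1.1,"ty":0,"tz":1.6,"wx":0,"wy":0,"wz":0},{"grip":-1,"tx":1.4,"ty":0,"tz":2.1,"wx":0,"wy":0,"wz":0}]'|egrep 'pos|for'
python3 -m crank '[{"grip":-1,"tx":0.2,"ty":0,"tz":0.5,"wx":0,"wy":0,"wz":0},{"grip":-1,"tx":0.4,"ty":0,"tz":1.0,"wx":0,"wy":0,"wz":0},{"grip":-1,"tx":0.6,"ty":0,"tz":1.5,"wx":0,"wy":0,"wz":0},{"grip":-1,"tx":0.8,"ty":0,"tz":2.0,"wx":0,"wy":0,"wz":0},{"grip":-1,"tx":1.0,"ty":0,"tz":2.5,"wx":0,"wy":0,"wz":0}]'|egrep 'pos|for'
python3 -c "
from h import *
goal([.541,.105,.138],0)"
```

```text
tcp_pos: [0.556, 0.1086, 0.1926]
force: [-1.2, -1.4, 3.0]
tcp_pos: [0.546, 0.1092, 0.1674]
force: [-0.3, -0.1, 2.3]
t 16.6 pos [0.546  0.1092 0.1674] F [-0.3 -0.1  2.3]
shift cm [ 0.47 -0.44  2.94] rot [ 0.001 -0.004 -0.001]
```

```bash
python3 -m crank '[{"grip":-1,"tx":0.1,"ty":0,"tz":0.4,"wx":0,"wy":0,"wz":0},{"grip":-1,"tx":0.2,"ty":0,"tz":0.8,"wx":0,"wy":0,"wz":0},{"grip":-1,"tx":0.3,"ty":0,"tz":1.2,"wx":0,"wy":0,"wz":0},{"grip":-1,"tx":0.3,"ty":0,"tz":1.6,"wx":0,"wy":0,"wz":0},{"grip":-1,"tx":0.4,"ty":0,"tz":1.9,"wx":0,"wy":0,"wz":0}]'|egrep 'pos|for'
python3 -m crank '[{"grip":-1,"tx":0,"ty":0,"tz":0.2,"wx":0,"wy":0,"wz":0},{"grip":-1,"tx":0,"ty":0,"tz":0.4,"wx":0,"wy":0,"wz":0},{"grip":-1,"tx":0,"ty":0,"tz":0.55,"wx":0,"wy":0,"wz":0},{"grip":-1,"tx":0,"ty":0,"tz":0.7,"wx":0,"wy":0,"wz":0}]'|egrep 'pos|for'
python3 -m crank '[{"grip":-1,"tx":0,"ty":0,"tz":0.1,"wx":0,"wy":0,"wz":0},{"grip":-1,"tx":0,"ty":0,"tz":0.2,"wx":0,"wy":0,"wz":0},{"grip":-1,"tx":0,"ty":0,"tz":0.25,"wx":0,"wy":0,"wz":0}]'|egrep 'pos|for'
```

```text
tcp_pos: [0.5424, 0.1093, 0.1485]
force: [-0.2, 0.0, 3.0]
tcp_pos: [0.5421, 0.1093, 0.1419]
force: [-2.1, -0.0, 1.9]
tcp_pos: [0.5421, 0.1092, 0.1394]
force: [-0.9, -0.1, 3.2]
```

```bash
python3 -m crank '[{"grip":-1,"tx":0,"ty":0,"tz":0.1,"wx":0,"wy":0,"wz":0},{"grip":-1,"tx":0,"ty":0,"tz":0.2,"wx":0,"wy":0,"wz":0},{"grip":-1,"tx":0,"ty":0,"tz":0.25,"wx":0,"wy":0,"wz":0}]'|egrep 'pos|for'
```

```text
tcp_pos: [0.5422, 0.1092, 0.138]
force: [-4.5, 0.2, 7.7]
```

```bash
python3 -m crank '[{"grip":-1,"tx":0,"ty":0,"tz":0.05,"wx":0,"wy":0,"wz":0},{"grip":-1,"tx":0,"ty":0,"tz":0.1,"wx":0,"wy":0,"wz":0}]'|egrep 'pos|for'
```

```text
tcp_pos: [0.5422, 0.1092, 0.138]
force: [-4.5, -0.1, 11.1]
```

The stop is reached: z no longer changes while the force rises. One slightly firmer press, then lift off and check.

```bash
python3 -m crank '[{"grip":-1,"tx":0,"ty":0,"tz":0.05,"wx":0,"wy":0,"wz":0},{"grip":-1,"tx":0,"ty":0,"tz":0.1,"wx":0,"wy":0,"wz":0}]'|egrep 'pos|for'
python3 -m crank '[{"grip":-1,"tx":0,"ty":0,"tz":-0.5,"wx":0,"wy":0,"wz":0},{"grip":-1,"tx":0,"ty":0,"tz":-2,"wx":0,"wy":0,"wz":0},{"grip":-1,"tx":1,"ty":0,"tz":-5,"wx":0,"wy":0,"wz":0},{"grip":-1,"tx":4,"ty":0,"tz":-9,"wx":0,"wy":0,"wz":0},{"grip":-1,"tx":7,"ty":0,"tz":-13,"wx":0,"wy":0,"wz":0}]'
python3 -m crank '[{"grip":-1,"tx":4,"ty":0,"tz":-4,"wx":0,"wy":0,"wz":0},{"grip":-1,"tx":8,"ty":0,"tz":-6,"wx":0,"wy":0,"wz":0},{"grip":-1,"tx":12,"ty":0,"tz":-7,"wx":0,"wy":0,"wz":0},{"grip":-1,"tx":14,"ty":0,"tz":-7,"wx":0,"wy":0,"wz":0},{"grip":-1,"tx":15,"ty":0,"tz":-7,"wx":0,"wy":0,"wz":0}]'
python3 -m crank '[{"grip":-1,"tx":0,"ty":0,"tz":0,"wx":0,"wy":0,"wz":0}]' >/dev/null
python3 - <<'E'
from h import *
c=snap('scene','g0.png'); cv2.imwrite('pics/g.png',cv2.resize(c['image'][120:330,140:420,::-1],None,fx=2.7,fy=2.7))
t=snap('top','t.png')
for n,c in(('scene',c),('top',t)):
    P,u,v=pts(c)
    m=(P[:,0]>.52)&(P[:,0]<.66)&(P[:,1]>0)&(P[:,1]<.2)&(P[:,2]>.09)&(P[:,2]<.2); Q=P[m]
    A=np.c_[Q[:,:2],np.ones(len(Q))]; k=np.linalg.lstsq(A,Q[:,2],rcond=None)[0]; print(n,len(Q),'lid z',np.median(Q[:,2]),'slope',k)
    for y0 in(.02,.05,.08,.14,.165,.19):
        q=P[np.all((P>[.4,y0-.012,.055])&(P<[.52,y0+.012,.078]),1)]
        if len(q)>3: print(' pull',y0,len(q),np.round(np.percentile(q[:,0],[3,50]),3))
for n in('coupling','bearing','unit_drawer_pull','drawer_l_pull','drawer_r_pull'):
    print(n,[(np.round(q['xyz'],3).tolist(),round(q['conf'],2)) for cam in('scene','top') for q in robot.find_in(n,cam)[:1]])
print(robot.read_state()['t'],robot.read_state()['tcp_pos'])
E
```

```text
tcp_pos: [0.5422, 0.1092, 0.138]
force: [-7.6, 0.1, 13.8]
t: 19.0
tcp_pos: [0.4721, 0.111, 0.2661]
eef_rot: [-0.002, 0.016, 1.0, 0.0]
force: [0.8, -0.0, 0.3]
opening: 0.0
t: 19.5
tcp_pos: [0.3222, 0.1158, 0.3376]
eef_rot: [0.001, 0.015, 1.0, 0.001]
force: [1.0, -0.4, -0.3]
opening: -0.0
scene 2463 lid z 0.12743120956378676 slope [-0.00051524 -0.00075538  0.12779202]
 pull 0.02 11 [0.48  0.484]
top 3951 lid z 0.1269127658154054 slope [-0.00089143 -0.00018423  0.12747307]
 pull 0.02 47 [0.48  0.488]
 pull 0.05 68 [0.48  0.491]
 pull 0.08 53 [0.481 0.492]
 pull 0.14 67 [0.482 0.493]
 pull 0.165 75 [0.483 0.493]
 pull 0.19 64 [0.484 0.494]
coupling [([0.374, 0.105, 0.027], 0.67)]
bearing [([0.431, -0.208, 0.014], 0.76)]
unit_drawer_pull [([0.504, -0.197, 0.053], 0.64), ([0.512, -0.195, 0.027], 0.68)]
drawer_l_pull [([0.606, 0.044, 0.128], 0.62), ([0.494, 0.166, 0.07], 0.54)]
drawer_r_pull [([0.49, 0.048, 0.066], 0.74)]
20.2 [0.32307026 0.11570775 0.33552108]
```

View pics/g.png

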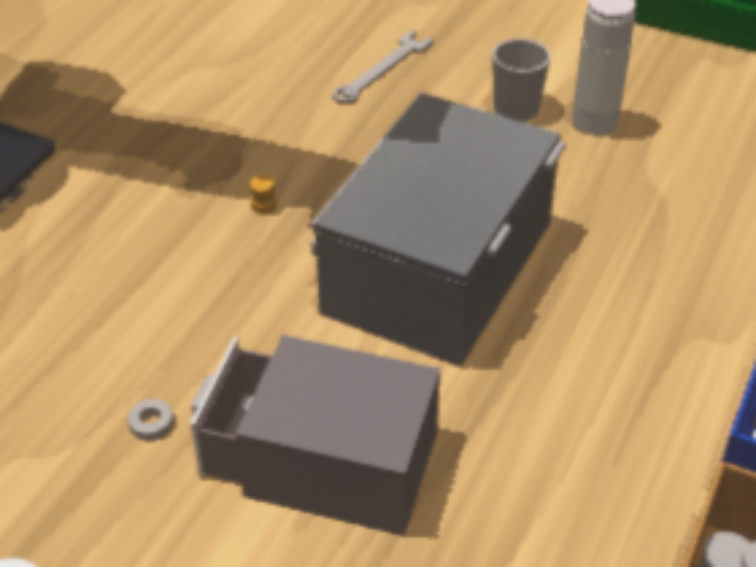

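View pics/t.png

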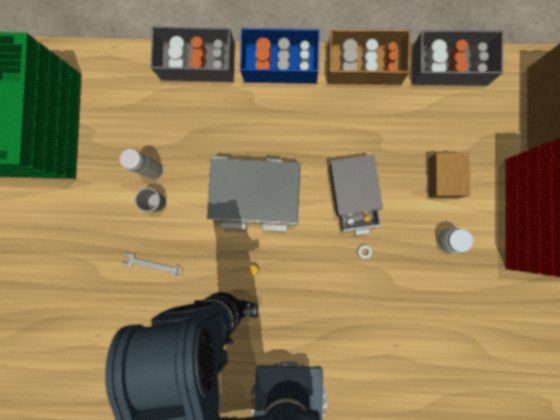

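Pics 7 and 8 (g.png, t.png): the lid lies flat on the chest. Both pulls are flush and in line, at top px (233,226) and (274,228). The unit drawer is still open at (360,222), and the coupling (254,269), bearing (365,252) and other loose things look unmoved.

```bash
python3 -c "
from cell import robot
print(robot.job_done())"
```

```text
the job is handed in; nothing more can be done
None
```

The chest is closed and the job is handed in. I pushed the left drawer home with the closed fingertips, then the right one. After that I pushed the lid down slowly onto its stop and backed the arm off clear of everything. The clock stood at about 20 s of the 58 s allowed.

**Last checks:**
- **Lid:** it lies flat at z ≈ 0.127 m with a slope under 0.001, which matches fully shut.
- **Drawers:** the pull fronts sit at x ≈ 0.480–0.484 m, in line with the chest's slight turn and where shut drawers should be. The arm hit a hard stop on both.
- **Everything else:** the single-drawer unit is still open. The coupling and bearing measure where they started, within the finder's error, and the other loose things look unmoved in the pictures.

**Checks that failed or disagreed:**
- At the left drawer's stop the fingertip force rose to about 46 N. That is well under the 120 N wrist limit, and the drawer itself was moving slowly.
- While crossing to the right drawer, joint 2 reached its lower range limit (−0.989 against −0.99), so I reduced the tool tilt before going on.
- One network report for the left pull from the scene camera, after the lid was shut, actually landed on the lid. The top camera and depth readings confirmed the drawer is home.

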